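# Close the storm lantern and stand it in the wreath

## Robot

A 6-joint arm with a two-finger parallel gripper is mounted at the origin on the work surface. World frame = base frame: x ahead of the robot, y to its left, z up, the work surface at z = 0. Lengths are in m, angles in rad, forces in N, time in s.
With the tool pointing down it reaches from about 0.225 to 0.875 m from the base axis. Payload 3.4 kg.
Tool frame: the origin (TCP) lies on the centre line of the jaws, within the pads' length; the fingertips stand 17 mm ahead of it and the grasp point (between the pads) lies 2 mm behind it (nose_length is the distance from the TCP to the fingertips, in m); z points along the fingers, y is the line along which they close (so a half turn about z gives the same grasp; the last joint's range is limited). The gripper opens to 85 mm and grips with 20 to 120 N. Pads are 22 mm wide; open, the fingers measure 114 mm over their backs; the gripper's body (76 mm by 85 mm) begins 54 mm behind the grasp point. The pads swing forward as they close: fully open they stand 13 mm farther back than shut.
Start: joints at [-1.444, 0.276, 1.505, -0, 1.361, -0.121], TCP at [0.141, -0.557, 0.248] pointing down, gripper open.
Joint ranges: [-2.89, 2.89], [-0.75, 2.08], [0.22, 2.7], [-1.18, 4.32], [0.11, 2.71], [-2.7, 2.7]. Speed limits (rad/s): [2.57, 2.57, 3.14, 3.14, 3.14, 3.14].

## Interface

Orientations are given as a unit quaternion [w, x, y, z].
In Python, from rig import get_state, get_image, sign_off, find_in, place_of, nose_length gives the robot as it stands.
- The arm moves only by the tool apply_moves, never from a script. Its argument "deltas" is one flat list of numbers, 5 for each row, row after row: the finger opening in mm, from 0 to 85.4, then the shift along the tool's x, y, z in mm, then the turn about the tool's z in degrees. A call has 1 to 12 rows; each row is the pose to reach, as a shift and turn from the pose commanded when the call began, along the tool's axes at that moment; what a row does not reach only later rows make up. A row lasts 1/12 s, in which the tool goes at most 41.7 mm and 7.16 degrees, less where a joint would pass 70% of its speed; a pose out of reach is approached as far as the arm can. A call with a gripper value outside its range is refused whole. The fingers move at their own pace and stop on an object; "squeeze" is the grip in N (left out, the last holds). Time passes only in rows, so rows that repeat a pose let the fingers close. It gives the time, the measured TCP pose, the force, the opening and the grip force at its end, in the units of the state.
- get_state(): the state, without advancing time (a new reading comes with each control period).
- get_image(name): name is "scene" or "top" or "wrist"; returns a dict with "frame" (384x512x3 uint8, red, green, blue), "K" (3x3 intrinsics, pixels), "position" and "orientation" of the camera in the world. Camera axes: x right, y down, z forward; pixel columns grow to the right and rows downward; lengths in m; the calibration is good to about 2 mm. A picture is of the moment at which its call begins. There is no depth.
- sign_off(): hands the job in; it is judged then, once.
Trained networks look in a picture, given as the dict that the camera call returned (one of the last four; its "shot" number tells which), for a name from the list of things; names that differ only in an ending like _2 or _b are one class to them, and where a whole thing is asked for, a point or a joint stands for the part that bears it (a point fixed in the world has none). Each returns a list of dicts, best first, with "score" (0 to 1); they miss things now and then, are a little off and sometimes report something else, mostly with a low value. They report only what shows in the picture. A call takes as long as a camera call. They do not tell look-alikes from the thing itself.
- find_in(query, picture): "point" ([column, row] in pixels, amid what is visible of it).
- place_of(query, picture): "point" ([column, row] in pixels: a listed point, or the origin of a listed thing).
The state is a dict: "clock": time; "qpos": joint angles; "qd": joint speeds; "effort": joint torques, N m; "position": TCP position; "ee_rot": TCP orientation; "contact_force": force on the tool from outside, world axes, zero at the start; "moment": the same for the moment, N m; "width": finger opening in m; "gripper_force": force on a finger pad.
Only numpy, scipy, OpenCV 4.12 (cv2) and the standard library are available. Lean on these libraries where they do the work, as an engineer would, in place of code of your own. Each camera call takes 0.05 s, during which the arm holds its last target. There are 200 camera calls.

## Task

Finish the table centrepiece: put the loose hood on the open storm lantern, twist it clockwise until the bayonet clicks locked, then carry the lantern by the hood's handle and stand it upright in the middle of the fir wreath. Set things down gently rather than dropping them, do not tip the lantern over, and leave the wreath and the other things on the table where they are.

Things in the scene. Friction and masses are not known exactly. Their poses are not given: they have to be found in the camera images.
- lantern: Open storm lantern, loose, 0.65 kg, dark metal and glass, 150 mm high: round foot 116 mm across, 24 mm high; glass 86 mm across with an ivory LED candle; flange 100 mm across at 112 to 117 mm up; upright collar on top. Origin: centre of the foot's underside, z up, x through the two collar pins (ends alike). It stands by its own weight: press only lightly when turning, or it turns along.
- lantern_rim (a point): Centre of the lantern's open collar, at its rim, 150 mm above the foot's underside; axes as the lantern's. The collar is 80 mm across, tapering to 69 mm over its top 10 mm. Two bright steel pins 8 mm thick stick out of it on opposite sides along x, their centres 12 mm below the rim, to 47 mm from the axis.
- hood_grip (a point): Middle of the hood's wooden grip bar: 90 mm long, 14 mm wide, 16 mm high, on end posts (71 mm free between them, 26 mm free under it). The hood, loose, 0.22 kg, dark metal, starts upright on the table. Point on the hood's axis, 92 mm above its lower edge, 213 mm above the lantern's underside when fully down on the collar. x along the bar (ends alike), z up.
- hood_skirt (a point): Centre of the hood's lower edge; axes as the bar's. Skirt 104 mm across, 30 mm high, eave 116 mm, roof tip 58 mm up. Inside is a bayonet track with a gap below each end of the bar: it goes down over the collar with the bar in line with the pins, either way round, within 9 degrees and 4 mm (8 N push centres it). Fully down this point is 121 mm above the lantern's underside, else 14 mm higher.
- hood_axis (a point): Point on the hood's axis, 29 mm above its lower edge, where it rests on the collar's rim. Seated, the hood turns only clockwise seen from above: freely for 68 degrees (it stays where left, so several grasps will do), then over two spring catches (0.1 N m) that snap it home to a solid stop, bar 80 degrees from the pins' line: locked. Locked, both lift as one by the bar (0.87 kg, 1 mm play).
- wreath: The fir wreath lying flat on the table, loose, 0.9 kg, a ring about 300 mm across outside and 185 mm inside, 55 mm high with a few cones up to 75 mm. Origin: centre of the ring, on the table; z up.
- wire_reel: A bystander: plywood reel of green florist's wire standing on end, 68 mm across, 60 mm high. Origin: centre of its underside.
- secateurs: A bystander: black-handled secateurs lying flat, 190 mm long, 85 mm wide, 20 mm high. Origin: on the table, about the middle; x towards the blades.
- dish: A bystander: white ceramic dish of pine cones, 120 x 170 mm, 45 mm high. Origin: centre of its underside; its long side runs along y.
Mind the look-alikes: they are no part of the job. Leave any blue or red look-alike of the part that bears hood_grip alone. Leave any orange look-alike of the lantern alone.

How it is judged:
On the way, in this order (a step that is already met when the one before it is completed fails the run):
1. the hood is fully down on the lantern's collar with the pins in its gaps (z of hood_grip in the frame of lantern below 0.217 m and horizontal distance between hood_grip and lantern below 0.012 m and angle between lantern's own z axis and vertical below 0.1 rad), for 0.1 s.
2. the hood is turned until it has clicked locked (angle between the x axis of hood_grip and the x axis of lantern, either way round above 1.34 rad and z of hood_grip in the frame of lantern below 0.217 m), for 0.1 s.
3. the locked lantern hangs from the gripper by the hood, clear of the table (height (world z) of lantern above 0.03 m and contact force between the fingers and hood above 1 N and angle between the x axis of hood_grip and the x axis of lantern, either way round above 1.34 rad), for 0.1 s.
At the end, for the whole second after the job is handed in: The lantern stands upright on the table inside the wreath, its centre within 30 mm of the wreath's centre, at rest, with the hood down and clicked locked (handle at least 77 degrees from the line of the pins) (all of step 2 and horizontal distance between lantern and wreath below 0.03 m and height (world z) of lantern below 0.006 m and angle between lantern's own z axis and vertical below 0.05 rad and linear speed of lantern below 0.02 m/s); the robot touches nothing.
It fails at once if the hood is dropped (falls faster than 0.4 m/s, from about 8 mm) (contact force between the fingers and hood below 0.2 N and linear speed of hood above 0.4 m/s).
It fails at once if the lantern is dropped (falls faster than 0.4 m/s out of the gripper) (contact force between the fingers and hood below 0.2 N and linear speed of lantern above 0.4 m/s).
It fails at once if the lantern is tipped over (angle between lantern's own z axis and vertical above 0.5 rad).
It fails at once if the wreath is pushed away by more than 30 mm (distance of wreath from where it was at the start of the episode above 0.03 m).
It fails at once if one of the other things on the table is pushed by more than 30 mm (distance of any of wire_reel, secateurs, dish from where it was at the start of the episode above 0.03 m).
It also fails if it takes over 58 s, if anything falls off the work surface, if the arm or the gripper's body presses on something with over 40 N, if the wrist force passes 120 N, or if a joint passes its speed limit or range.

## Working session

There is one attempt and no reset: what is moved stays moved. The work goes in short steps, Python scripts to look and compute and a tool call to move; the robot and the scene stay as the last step left them, time stands still between calls to the robot, and variables do not carry over. Pictures are saved under pics/ and viewed, at most 10 in all, crops included, and the job is handed in when it is done.

Besides the shell and the picture viewer there is one more tool, called after "Request:" as name(argument=value, ...) on one line, values as JSON. apply_moves: Moves the arm, as the interface text tells. Its arguments: {"type":"object","properties":{"deltas":{"type":"array"},"squeeze":{"type":"number"}},"required":["deltas"]}

```bash
mkdir -p pics; ls; python3 - <<'E'
from rig import *
import cv2
for n in ("scene","top"):
    im=get_image(n); cv2.imwrite(f"pics/{n}0.png",im["frame"][:,:,::-1])
    print(n,im["K"].tolist(),im["position"],im["orientation"])
    for q in ["lantern","lantern_rim","hood_grip","hood_skirt","wreath","wire_reel","secateurs","dish"]:
        print(q,[(([round(float(v)) for v in d["point"]]),round(d["score"],2)) for d in place_of(q,im)])
print(get_state())
E
```

```text
pics
scene [[497.30034945535505, 0.0, 263.4840611401009], [0.0, 497.30034945535505, 191.03498587948053], [0.0, 0.0, 1.0]] [1.4249589  0.25457903 1.10014919] [-0.21216636  0.53222686  0.76167134 -0.30261655]
lantern [([150, 143], 0.84), ([183, 170], 0.74), ([219, 140], 0.69)]
lantern_rim [([218, 106], 0.87), ([139, 110], 0.84), ([177, 133], 0.57)]
hood_grip [([261, 156], 0.88), ([296, 190], 0.64), ([295, 208], 0.45)]
hood_skirt [([262, 179], 0.96), ([324, 177], 0.88), ([296, 207], 0.67)]
wreath [([417, 235], 0.69), ([177, 133], 0.55)]
wire_reel [([259, 292], 0.8)]
secateurs [([173, 244], 0.6), ([295, 186], 0.54)]
dish [([364, 302], 0.72)]
top [[413.13648296651996, 0.0, 256.5854054427444], [0.0, 413.13648296651996, 187.83343280799886], [0.0, 0.0, 1.0]] [ 0.3788612  -0.09953007  1.40592146] [ 0.04650705 -0.69840265  0.7126554  -0.04683065]
lantern [([336, 218], 0.95), ([388, 243], 0.76), ([324, 273], 0.56)]
lantern_rim [([330, 276], 0.85), ([401, 242], 0.83), ([346, 220], 0.79), ([150, 141], 0.68)]
hood_grip [([224, 209], 0.81), ([270, 236], 0.78), ([211, 253], 0.61)]
hood_skirt [([226,
[... 153 characters left out ...]
52, 145], 0.93)]
{'clock': 0.9, 'qpos': array([-1.44400123e+00,  2.75858317e-01,  1.50492609e+00,  2.52677582e-05,
        1.36068400e+00, -1.21045015e-01]), 'qd': array([ 0.00060112, -0.00021104, -0.00027466, -0.00167902,  0.00120263,
       -0.00021686]), 'effort': array([ 8.50300803e-04, -4.16638756e+01, -2.46098739e+01,  8.21767230e-06,
        1.08328322e-04,  1.88240197e-07]), 'position': array([ 0.14103428, -0.55745652,  0.24834139]), 'ee_rot': array([6.20878657e-05, 9.92332054e-01, 1.23600529e-01, 1.25347488e-05]), 'contact_force': array([ 0.35685033,  0.16219529, -0.02436948]), 'moment': array([0.03596793, 0.02273847, 0.03870788]), 'gripper_force': 0.0, 'width': 0.08528719095661086}
```

View pics/scene0.png

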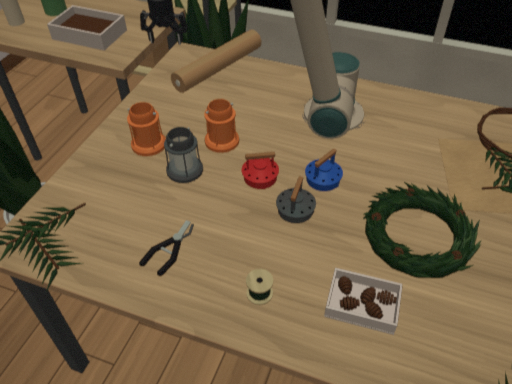

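View pics/top0.png

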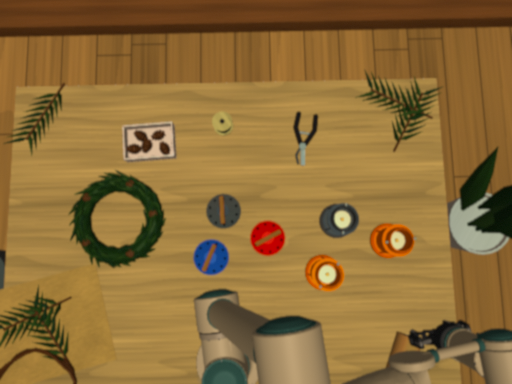

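Top view (scene view pixel second): the dark hood is at (224,210) / (296,205). Its look-alikes are the red one (267,237) and the blue one (211,256). The dark lantern is at (340,219) / (183,155), with orange look-alikes at (391,240) and (325,272). The wreath is at (117,219) / (421,230). I choose the dark hood and the dark lantern.

```bash
cat > h.py <<'E'
import numpy as np, cv2
from scipy.spatial.transform import Rotation as R
from rig import *
def rot(q): return R.from_quat(np.r_[q[1:],q[0]])
def ray(im,px):
    d=np.linalg.inv(im["K"])@[px[0],px[1],1]
    return np.array(im["position"]),rot(im["orientation"]).apply(d)
def at_z(im,px,z):
    p,d=ray(im,px); return p+d*(z-p[2])/d[2]
def proj(im,P):
    c=rot(im["orientation"]).inv().apply(np.asarray(P)-im["position"]); u=im["K"]@c; return u[:2]/u[2]
def near(q,im,px,fn=place_of,r=40):
    return [(d["point"],d["score"]) for d in fn(q,im) if np.hypot(*(np.array(d["point"])-px))<r]
def to_tool(P,st=None):
    st=st or get_state(); return rot(st["ee_rot"]).inv().apply(np.asarray(P)-st["position"])*1000
E
python3 - <<'E'
from h import *
np.set_printoptions(precision=4,suppress=True)
t=get_image("top"); s=get_image("scene")
for n,q,pt,ps,z in [("hood","hood_grip",(224,210),(296,190),.092),("hood","hood_skirt",(226,211),(296,207),0),("lan","lantern_rim",(346,220),(181,133),.15),("lan","lantern",(336,218),(183,170),0)]:
    for im,px in((t,pt),(s,ps)):
        print(n,q,[ (at_z(im,p,z),round(sc,2)) for p,sc in near(q,im,px,r=15)])
for im,px in((t,(117,219)),(s,(421,230))):
    print("wreath",at_z(im,px,.0275), near("wreath",im,px), near("wreath",im,px,find_in))
# wreath contour in top
hsv=cv2.cvtColor(t["frame"],cv2.COLOR_RGB2HSV)
m=cv2.inRange(hsv,(35,60,10),(95,255,140)); m[:, 175:]=0; m[:165]=0; m[275:]=0; m[:,:62]=0
c=max(cv2.findContours(m,cv2.RETR_EXTERNAL,cv2.CHAIN_APPROX_NONE)[0],key=cv2.contourArea)
(e,r)=cv2.minEnclosingCircle(c); el=cv2.fitEllipse(c)
print("wreath fit",e,r,el,at_z(t,el[0],.0275))
big=cv2.resize(np.hstack([t["frame"][185:235,190:290],t["frame"][185:235,300:400]]),None,fx=4,fy=4,interpolation=cv2.INTER_CUBIC)
cv2.imwrite("pics/crop0.png",big[:,:,::-1])
E
```

```text
hood hood_grip [(array([0.4889, 0.0097, 0.092 ]), 0.96)]
hood hood_grip [(array([0.4901, 0.015 , 0.092 ]), 0.67)]
hood hood_skirt [(array([0.4786, 0.0066, 0.    ]), 0.62)]
hood hood_skirt [(array([0.4932, 0.0086, 0.    ]), 0.8)]
lan lantern_rim [(array([ 0.446 , -0.3716,  0.15  ]), 0.87)]
lan lantern_rim [(array([ 0.457, -0.371,  0.15 ]), 0.94)]
lan lantern [(array([ 0.4491, -0.3784,  0.    ]), 0.95)]
lan lantern [(array([ 0.4527, -0.3682,  0.    ]), 0.71)]
wreath [0.4666 0.3653 0.0275] [] [([90.3, 219.8], 0.75)]
wreath [0.4618 0.3672 0.0275] [([416.0, 235.8], 0.68)] [([408.2, 248.2], 0.56)]
wreath fit (116.45764923095703, 219.9851531982422) 46.58604049682617 ((118.36571502685547, 219.55538940429688), (85.55874633789062, 88.13704681396484), 32.378875732421875) [0.4647 0.3607 0.0275]
```

View pics/crop0.png

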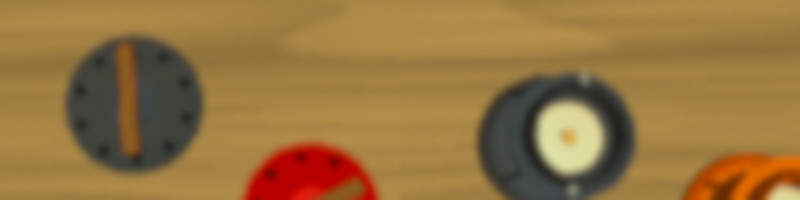

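The left of the crop shows the grey hood, with its bar from (125,42) to (134,155). The right shows the dark lantern, with steel pins at (585,78) and (573,190).

```bash
python3 - <<'E'
from h import *
np.set_printoptions(precision=4,suppress=True)
t=get_image("top"); w=get_image("wrist"); st=get_state()
a,b=at_z(t,(346.25,204.5),.138),at_z(t,(343.25,232.5),.138); print("pins",a,b,(a+b)/2,np.degrees(np.arctan2(*(a-b)[1::-1])),np.linalg.norm(a-b))
a,b=at_z(t,(221.25,195.5),.1),at_z(t,(223.5,223.7),.1); print("bar",a,b,(a+b)/2,np.degrees(np.arctan2(*(a-b)[1::-1])),np.linalg.norm(a-b))
print("cam in tool",to_tool(w["position"]),(rot(st["ee_rot"]).inv()*rot(w["orientation"])).as_matrix(),w["K"][0,0],"nose",nose_length)
print("to over lantern", to_tool([.452,-.371,.36]))
print(R.from_quat(rot(st["ee_rot"]).as_quat()).as_matrix())
E
```

```text
pins [ 0.49   -0.3768  0.138 ] [ 0.4045 -0.3635  0.138 ] [ 0.4472 -0.3701  0.138 ] -8.861687642647388 0.0865164525041477
bar [0.53  0.011 0.1  ] [0.4404 0.0047 0.1   ] [0.4852 0.0078 0.1   ] 4.020381254126942 0.08983181494192988
cam in tool [  69.6251    0.9244 -124.9561] [[-0.0005 -0.9611 -0.2762]
 [ 1.     -0.001   0.0016]
 [-0.0018 -0.2762  0.9611]] 308.46412769506765 nose 0.017
to over lantern [ 347.2189 -104.5026 -111.6963]
[[ 0.9695  0.2452  0.    ]
 [ 0.2452 -0.9695 -0.0001]
 [-0.      0.0001 -1.    ]]
```

Request:
apply_moves(deltas=[85, 35, -10, -12, 0, 85, 70, -21, -24, 0, 85, 105, -32, -36, 0, 85, 140, -42, -48, 0, 85, 175, -53, -60, 0, 85, 210, -63, -70, 0, 85, 245, -74, -80, 0, 85, 280, -85, -92, 0, 85, 320, -96, -104, 0, 85, 347, -104, -112, 0, 85, 347, -104, -112, 0, 85, 347, -104, -112, 0])

```text
clock: 2.7
position: [0.4532, -0.3707, 0.3606]
ee_rot: [0.0, 0.992, 0.125, 0.0]
contact_force: [-0.0, -0.3, 0.2]
width: 0.0849
gripper_force: 0.0
```

```bash
cat > look.py <<'E'
from h import *
import sys
np.set_printoptions(precision=4,suppress=True)
w=get_image("wrist"); st=get_state()
print("tcp",st["position"],"yaw",np.degrees(np.arctan2(*rot(st["ee_rot"]).as_matrix()[1::-1,0])),"q",st["qpos"],st["clock"])
cv2.imwrite(f"pics/{sys.argv[1]}.png",w["frame"][:,:,::-1])
for a in sys.argv[2:]:
    q,z=a.split(":")
    for d in place_of(q,w): print(q,d["point"],round(d["score"],2),at_z(w,d["point"],float(z)))
E
python3 look.py w1 lantern_rim:.15 lantern:0
```

```text
tcp [ 0.4519 -0.3713  0.3601] yaw 14.272257302864597 q [-0.8061  0.2525  1.2675 -0.001   1.622   0.5155] 2.75
lantern_rim [257.1, 170.2] 0.74 [ 0.4484 -0.3704  0.15  ]
lantern_rim [377.9, 254.9] 0.65 [ 0.3832 -0.5373  0.15  ]
lantern_rim [182.2, 286.3] 0.56 [ 0.2824 -0.3164  0.15  ]
lantern [340.8, 213.7] 0.96 [ 0.3785 -0.5319  0.    ]
lantern [198.3, 236.6] 0.72 [ 0.2786 -0.3086  0.    ]
lantern [255.5, 147.2] 0.64 [ 0.4514 -0.3661  0.    ]
```

View pics/w1.png

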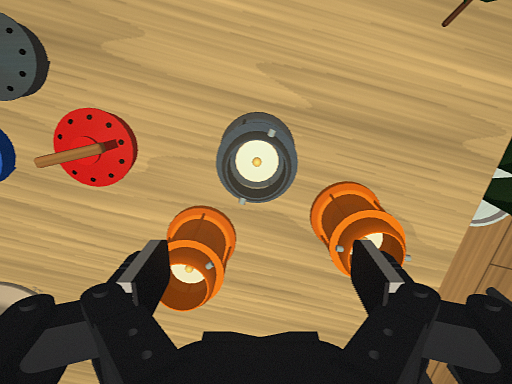

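The dark lantern stands in the middle, with its rim near (257,165) and steel pins at (271,133) and (242,201). The orange ones are below it and the red hood is to its left.

```bash
python3 - <<'E'
from h import *
np.set_printoptions(precision=4,suppress=True)
w=get_image("wrist"); f=w["frame"]
out=[]
for c,r in((271,133),(242,201)):
    p=f[r-8:r+9,c-8:c+9].astype(int); m=(p.min(2)>140)&(p.max(2)-p.min(2)<40); ys,xs=np.nonzero(m)
    px=(xs.mean()+c-8,ys.mean()+r-8); out.append(at_z(w,px,.138)); print(px,m.sum(),out[-1])
a,b=out; print((a+b)/2,np.linalg.norm(a-b),np.degrees(np.arctan2(*(a-b)[1::-1])))
E
```

```text
(np.float64(269.7567567567568), np.float64(131.83783783783784)) 37 [ 0.489 -0.375  0.138]
(np.float64(241.84), np.float64(198.72)) 25 [ 0.4056 -0.3627  0.138 ]
[ 0.4473 -0.3689  0.138 ] 0.08432296931467717 -8.378082690570432
```

Request:
apply_moves(deltas=[85, 10, -30, 0, -7, 85, 21, -60, 0, -14, 85, 32, -90, 0, -21, 85, 42, -120, 0, -28, 85, 53, -150, 0, -35, 85, 64, -180, 0, -42, 85, 74, -210, 0, -49, 85, 85, -240, 0, -56, 85, 96, -271, 0, -63, 85, 106, -302, 0, -70, 85, 117, -332, 0, -77, 85, 127, -361, 0, -84])

```text
clock: 3.9
position: [0.4858, 0.01, 0.3601]
ee_rot: [-0.0, 0.653, 0.757, -0.0]
contact_force: [-0.7, 0.1, 0.1]
width: 0.0851
gripper_force: 0.0
```

Request:
apply_moves(deltas=[85, 0, 0, 0, -7, 85, 0, 0, 0, -14, 85, 0, 0, 0, -21, 85, 0, 0, 0, -28, 85, 0, 0, 0, -35, 85, 0, 0, 0, -42, 85, 0, 0, 0, -49, 85, 0, 0, 0, -56, 85, 0, 0, 0, -63, 85, 0, 0, 0, -70, 85, 0, 0, 0, -77, 85, 0, 0, 0, -84])

```text
clock: 4.9
position: [0.486, 0.0083, 0.36]
ee_rot: [-0.0, -0.021, 1.0, -0.0]
contact_force: [-0.3, -0.1, 1.0]
width: 0.0849
gripper_force: 0.0
```

```bash
python3 look.py w2 hood_grip:.092 hood_skirt:0
```

```text
tcp [0.486  0.0083 0.36  ] yaw -177.3844853249749 q [-0.1259  0.0948  1.4659 -0.0004  1.5815 -1.7423] 4.95
hood_grip [305.1, 31.1] 0.78 [0.3363 0.0524 0.092 ]
hood_grip [146.4, 75.3] 0.75 [ 0.392  -0.1337  0.092 ]
hood_grip [262.8, 160.4] 0.57 [0.4894 0.0103 0.092 ]
hood_skirt [259.8, 151.2] 0.38 [0.4922 0.0063 0.    ]
```

View pics/w2.png

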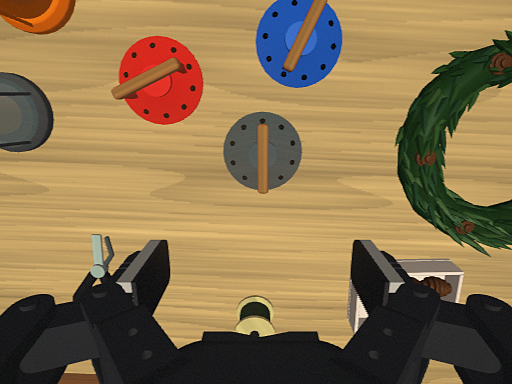

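The grey hood is at (262,150), with its bar vertical in the picture from (262,124) to (263,192), almost along tool x. The red and blue hoods are separate from it.

```bash
python3 - <<'E'
from h import *
np.set_printoptions(precision=4,suppress=True)
w=get_image("wrist"); h=cv2.cvtColor(w["frame"],cv2.COLOR_RGB2HSV)
m=cv2.inRange(h,(5,80,60),(20,255,255)); k=np.zeros_like(m); k[118:196,250:276]=255; m&=k
m=cv2.morphologyEx(m,cv2.MORPH_OPEN,np.ones((3,3)))
c=max(cv2.findContours(m,cv2.RETR_EXTERNAL,cv2.CHAIN_APPROX_NONE)[0],key=cv2.contourArea)
r=cv2.minAreaRect(c); print(r, cv2.boundingRect(c))
ps=cv2.boxPoints(r); ps=ps[np.argsort(ps[:,1])]; a=at_z(w,ps[:2].mean(0),.1); b=at_z(w,ps[2:].mean(0),.1)
print(a,b,(a+b)/2,np.linalg.norm(a-b),np.degrees(np.arctan2(*(b-a)[1::-1])))
E
```

```text
((262.5, 159.0), (72.0, 25.0), 90.0) (250, 123, 26, 73)
[0.4418 0.0085 0.1   ] [0.5339 0.0117 0.1   ] [0.4879 0.0101 0.1   ] 0.09211490304722621 2.02035107742954
```

Request:
apply_moves(deltas=[85, -1, 1, 20, 0, 85, -2, 2, 50, 0, 85, -2, 2, 85, 0, 85, -2, 2, 120, 0, 85, -2, 2, 155, 0, 85, -2, 2, 185, 0, 85, -2, 2, 210, 0, 85, -2, 2, 230, 0, 85, -2, 2, 245, 0, 85, -2, 2, 257, 0, 85, -2, 2, 266, 0, 85, -2, 2, 270, 0])

```text
clock: 6.1
position: [0.4877, 0.0114, 0.0891]
ee_rot: [-0.001, -0.018, 1.0, 0.0]
contact_force: [0.8, 0.2, -0.9]
width: 0.085
gripper_force: 0.0
```

Request:
apply_moves(deltas=[0, 0, 0, 0, 0, 0, 0, 0, 0, 0, 0, 0, 0, 0, 0, 0, 0, 0, 0, 0, 0, 0, 0, 0, 0, 0, 0, 0, 0, 0, 0, 0, 0, 0, 0, 0, 0, 0, 0, 0, 0, 0, 0, 0, 0, 0, 0, 0, 0, 0], squeeze=50)

```text
clock: 6.93
position: [0.4889, 0.0115, 0.0909]
ee_rot: [0.001, -0.019, 1.0, -0.0]
contact_force: [-1.0, 0.8, 5.7]
width: 0.0131
gripper_force: 50.1
```

Request:
apply_moves(deltas=[0, 0, 0, -5, 0, 0, 0, 0, -15, 0, 0, 0, 0, -30, 0, 0, 0, 0, -50, 0, 0, 0, 0, -75, 0, 0, 0, 0, -100, 0, 0, 0, 0, -125, 0, 0, 0, 0, -150, 0, 0, 0, 0, -172, 0, 0, 0, 0, -188, 0, 0, 0, 0, -197, 0, 0, 0, 0, -200, 0])

```text
clock: 7.93
position: [0.4887, 0.0117, 0.2913]
ee_rot: [0.001, -0.019, 1.0, -0.0]
contact_force: [1.1, 0.5, -2.9]
width: 0.0131
gripper_force: 49.0
```

Request:
apply_moves(deltas=[0, 2, -10, 0, 0, 0, 5, -35, 0, 1, 0, 10, -70, 0, 2, 0, 16, -108, 0, 3, 0, 22, -148, 0, 4, 0, 28, -190, 0, 5, 0, 34, -232, 0, 6, 0, 40, -272, 0, 7, 0, 46, -310, 0, 8, 0, 51, -344, 0, 9, 0, 54, -366, 0, 10, 0, 56, -379, 0, 10.7])

```text
clock: 8.93
position: [0.4451, -0.3725, 0.2877]
ee_rot: [-0.002, 0.076, 0.997, 0.001]
contact_force: [0.7, -0.8, -2.4]
width: 0.0132
gripper_force: 49.1
```

Request:
apply_moves(deltas=[0, 0, 0, 0, 0, 0, 0, 0, 0, 0, 0, 0, 0, 0, 0])

```text
clock: 9.18
position: [0.4468, -0.3675, 0.2896]
ee_rot: [-0.001, 0.074, 0.997, 0.001]
contact_force: [0.2, 0.1, -2.9]
width: 0.0131
gripper_force: 49.1
```

```bash
python3 look.py w3 hood_skirt:.2 lantern_rim:.15; python3 - <<'E'
from h import *
np.set_printoptions(precision=4,suppress=True)
s=get_image("scene"); t=get_image("top"); w=cv2.imread("pics/w3.png")
print(place_of("hood_skirt",s)[:3],place_of("hood_grip",s)[:3], [at_z(t,d["point"],.292) for d in place_of("hood_grip",t)[:2]])
z=get_state()["position"][2]
print(z,"expected scene px", proj(s,[.4477,-.3697,z+.002]),proj(s,[.4477,-.3697,z-.09]),proj(s,[.4477,-.3697,.15]))
c=cv2.resize(s["frame"][60:220,100:260],(480,480),interpolation=cv2.INTER_CUBIC)[:,:,::-1]
cv2.imwrite("pics/c3.png",np.hstack([c,cv2.resize(w[:, 100:420],(320,384))[0:384].copy() if 0 else cv2.copyMakeBorder(cv2.resize(w[:,100:420],(320,384)),0,96,0,0,0)]))
E
```

```text
tcp [ 0.447  -0.3674  0.29  ] yaw 171.5882708442438 q [-0.8087  0.2624  1.4213  0.0007  1.4595 -2.2327] 9.2333
lantern_rim [52.5, 132.0] 0.79 [ 0.3763 -0.5359  0.15  ]
[{'point': [259.3, 175.2], 'score': 0.95}, {'point': [175.0, 118.2], 'score': 0.93}, {'point': [322.0, 179.2], 'score': 0.93}] [{'point': [176.0, 94.0], 'score': 0.86}, {'point': [260.7, 150.7], 'score': 0.79}, {'point': [323.4, 159.6], 'score': 0.76}] [array([ 0.444 , -0.3713,  0.292 ]), array([ 0.3991, -0.1269,  0.292 ])]
0.2905841238870092 expected scene px [171.7984  93.1919] [176.0473 119.7181] [178.2186 133.2734]
```

View pics/c3.png

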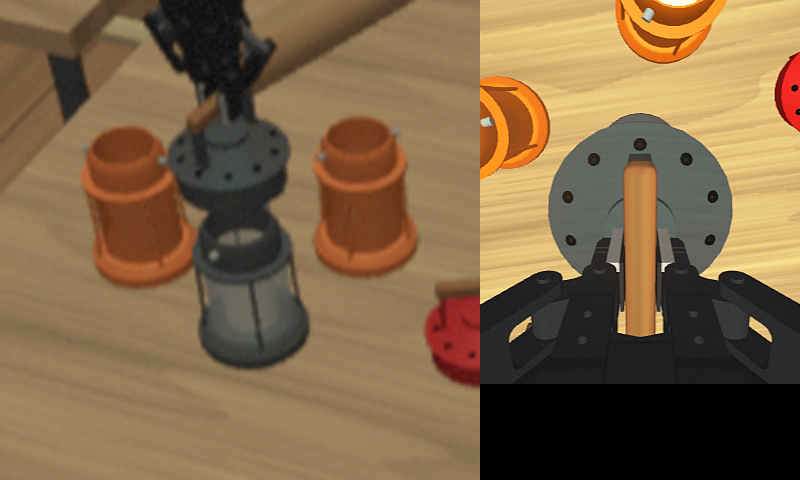

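The hood hangs level in the gripper above the dark lantern in the left view. In the right view the bar is centred at column 640 (frame column 260), with its near end at about row 158. I'll check where the grip sits along the bar.

```bash
python3 - <<'E'
from h import *
np.set_printoptions(precision=4,suppress=True)
w=get_image("wrist"); st=get_state(); T=rot(st["ee_rot"])
P=lambda v: proj(w,T.apply(np.array(v)/1000)+st["position"])
for off in(-4,0,4): print(off,"bar end top",P([45+off,0,-10]),"bar end bottom",P([45+off,0,6]),"eave far",P([58+off,0,60]),"eave L",P([off,-58,60]),P([off,58,60]))
print("rows",[(r,w["frame"][r,260].tolist()) for r in range(108,176,3)])
print("lantern target tool", to_tool([.4477,-.3697,.29]))
E
```

```text
-4 bar end top [262.8238 179.7765] bar end bottom [262.5535 170.6649] eave far [262.0038 129.1424] eave L [171.7282 220.6506] [352.0924 220.7024]
0 bar end top [262.8475 169.5997] bar end bottom [262.5721 161.5889] eave far [262.0141 122.2298] eave L [171.2297 214.8204] [352.6093 214.8669]
4 bar end top [262.8715 159.2288] bar end bottom [262.5911 152.36  ] eave far [262.0245 115.232 ] eave L [170.7254 208.9241] [353.1321 208.9652]
rows [(108, [229, 194, 123]), (111, [249, 210, 130]), (114, [101, 98, 91]), (117, [103, 101, 92]), (120, [106, 116, 106]), (123, [99, 104, 97]), (126, [104, 110, 102]), (129, [96, 104, 95]), (132, [97, 105, 96]), (135, [95, 103, 94]), (138, [31, 22, 9]), (141, [42, 38, 29]), (144, [55, 49, 43]), (147, [35, 30, 23]), (150, [40, 37, 30]), (153, [93, 98, 95]), (156, [61, 62, 54]), (159, [61, 59, 57]), (162, [125, 79, 42]), (165, [146, 93, 53]), (168, [183, 115, 63]), (171, [181, 122, 65]), (174, [188, 131, 72])]
lantern target tool [-0.687  -0.8112  0.5027]
```

Request:
apply_moves(deltas=[0, -1, -1, 5, 0, 0, -1, -1, 15, 0, 0, -1, -1, 28, 0, 0, -1, -1, 38, 0, 0, -1, -1, 45, 0, 0, -1, -1, 50, 0, 0, -1, -1, 54, 0, 0, -1, -1, 57, 0])

```text
clock: 10.3
position: [0.4479, -0.3704, 0.2329]
ee_rot: [-0.0, 0.074, 0.997, 0.0]
contact_force: [0.4, 0.4, -2.3]
width: 0.0127
gripper_force: 49.2
```

Request:
apply_moves(deltas=[0, 0, 0, 2, 0, 0, 0, 0, 4, 0, 0, 0, 0, 6, 0, 0, 0, 0, 8, 0, 0, 0, 0, 8, 0])

```text
clock: 10.72
position: [0.4483, -0.3698, 0.2251]
ee_rot: [0.0, 0.074, 0.997, 0.001]
contact_force: [2.5, 2.4, -2.4]
width: 0.0131
gripper_force: 49.3
```

Request:
apply_moves(deltas=[0, -0.5, 0.5, 2, 0, 0, -0.5, 0.5, 4, 0, 0, -0.5, 0.5, 6, 0, 0, -0.5, 0.5, 6, 0])

```text
clock: 11.05
position: [0.4484, -0.3697, 0.2187]
ee_rot: [-0.0, 0.074, 0.997, 0.0]
contact_force: [1.9, 2.4, -2.4]
width: 0.0135
gripper_force: 49.2
```

Below 0.225, so the pins are in the gaps. I'll continue down.

Request:
apply_moves(deltas=[0, -0.5, 0.5, 2, 0, 0, -0.5, 0.5, 4, 0, 0, -0.5, 0.5, 6, 0, 0, -0.5, 0.5, 7, 0, 0, -0.5, 0.5, 7, 0])

```text
clock: 11.47
position: [0.4488, -0.3695, 0.2121]
ee_rot: [-0.0, 0.074, 0.997, 0.0]
contact_force: [0.5, 1.6, -3.0]
width: 0.013
gripper_force: 49.2
```

Request:
apply_moves(deltas=[0, 0, 0, 0.7, 0, 0, 0, 0.3, 1.4, 0, 0, 0, 0.3, 2, 0, 0, 0, 0.3, 2, 0])

```text
clock: 11.8
position: [0.4491, -0.3694, 0.212]
ee_rot: [0.001, 0.074, 0.997, -0.001]
contact_force: [-0.1, 3.4, 7.6]
width: 0.0128
gripper_force: 50.4
```

Request:
apply_moves(deltas=[0, 0, 0.3, -1.4, 0, 0, 0, 0.3, -1.4, 0, 0, 0, 0.3, -1.4, 3, 0, 0, 0.3, -1.4, 7, 0, 0, 0.3, -1.4, 12, 0, 0, 0.3, -1.4, 16, 0, 0, 0.3, -1.4, 20, 0, 0, 0.3, -1.4, 20, 0])

```text
$.deltas: bad value
```

Request:
apply_moves(deltas=[0, 0, 0.3, -1.4, 0, 0, 0, 0.3, -1.4, 0, 0, 0, 0.3, -1.4, 3, 0, 0, 0.3, -1.4, 7, 0, 0, 0.3, -1.4, 12, 0, 0, 0.3, -1.4, 16, 0, 0, 0.3, -1.4, 20, 0, 0, 0.3, -1.4, 20])

```text
clock: 12.47
position: [0.4492, -0.3696, 0.212]
ee_rot: [0.0, 0.247, 0.969, -0.001]
contact_force: [0.9, 1.9, 1.7]
width: 0.0132
gripper_force: 49.7
```

```bash
cat > s.py <<'E'
from h import *
np.set_printoptions(precision=3,suppress=True)
s=get_state(); print(s["clock"],s["position"],"yaw",np.degrees(np.arctan2(*rot(s["ee_rot"]).as_matrix()[1::-1,0])),"q6",s["qpos"][5],"F",s["contact_force"],"M",s["moment"])
E
python3 s.py
```

```text
12.4667 [ 0.449 -0.37   0.212] yaw 151.43273567825358 q6 -1.8795461383140262 F [0.943 1.889 1.728] M [ 0.237 -0.15  -0.054]
```

Request:
apply_moves(deltas=[0, 0, 0.3, -0.4, 4, 0, 0, 0.3, -0.4, 8, 0, 0, 0.3, -0.4, 12, 0, 0, 0.3, -0.4, 16, 0, 0, 0.3, -0.4, 20, 0, 0, 0.3, -0.4, 24, 0, 0, 0.3, -0.4, 28, 0, 0, 0.3, -0.4, 32, 0, 0, 0.3, -0.4, 36, 0, 0, 0.3, -0.4, 40, 0, 0, 0.3, -0.4, 44, 0, 0, 0.3, -0.4, 44])

```text
clock: 13.47
position: [0.4489, -0.3696, 0.2119]
ee_rot: [0.0, 0.591, 0.807, -0.001]
contact_force: [0.5, 0.9, -0.7]
width: 0.0134
gripper_force: 49.4
```

```bash
python3 s.py; python3 - <<'E'
from h import *
w=get_image("wrist"); s=get_image("scene")
c=cv2.resize(s["frame"][80:200,120:240],(480,480),interpolation=cv2.INTER_CUBIC)
cv2.imwrite("pics/c4.png",np.hstack([c,cv2.copyMakeBorder(w["frame"][:,100:420],0,96,0,0,0)])[:,:,::-1])
E
```

```text
13.4667 [ 0.449 -0.37   0.212] yaw 107.52830063370706 q6 -1.112808884460801 F [ 0.472  0.922 -0.745] M [-0.065 -0.048 -0.03 ]
```

View pics/c4.png

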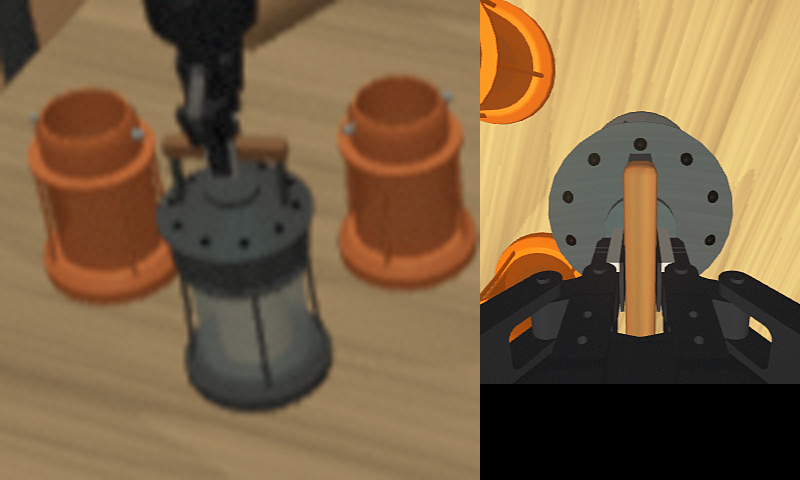

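The hood is fully down and the cage wires haven't turned (still at column 186 in the full frame), so only the hood has rotated, about 64°. Next I'll drive it over the catches.

Request:
apply_moves(deltas=[0, 0, 0, 0.2, 3, 0, 0, 0, 0.2, 6, 0, 0, 0, 0.2, 9, 0, 0, 0, 0.2, 12, 0, 0, 0, 0.2, 15, 0, 0, 0, 0.2, 17, 0, 0, 0, 0.2, 17])

```text
clock: 14.15
position: [0.4491, -0.3688, 0.212]
ee_rot: [0.0, 0.703, 0.711, -0.0]
contact_force: [0.2, 0.6, -0.2]
width: 0.0132
gripper_force: 49.6
```

```bash
python3 s.py
```

```text
14.15 [ 0.449 -0.369  0.212] yaw 90.60098074908124 q6 -0.8172958029136398 F [ 0.237  0.599 -0.186] M [0.102 0.026 0.086]
```

Request:
apply_moves(deltas=[0, 0, 0, 0, 2, 0, 0, 0, 0, 4, 0, 0, 0, 0, 6, 0, 0, 0, 0, 6])

```text
clock: 14.48
position: [0.4491, -0.369, 0.2119]
ee_rot: [0.0, 0.74, 0.673, -0.0]
contact_force: [-0.8, -0.7, 0.5]
width: 0.0131
gripper_force: 49.5
```

```bash
python3 s.py; python3 - <<'E'
from h import *
s=get_image("scene")
c=cv2.resize(s["frame"][80:200,120:240],(480,480),interpolation=cv2.INTER_CUBIC)
cv2.imwrite("pics/c5.png",c[:,:,::-1])
E
```

```text
14.4833 [ 0.449 -0.369  0.212] yaw 84.61638284602955 q6 -0.712792183851313 F [-0.832 -0.655  0.532] M [0.027 0.053 0.116]
```

View pics/c5.png

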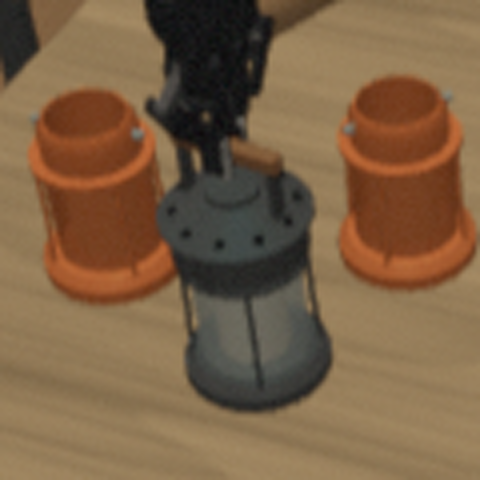

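The hood bar is turned, and the front cage wire has shifted slightly left, from (255,297) to (248,300). I'll measure how far the lantern turned by comparing with the first picture.

```bash
python3 - <<'E'
from h import *
s=get_image("scene"); cv2.imwrite("pics/scene5.png",s["frame"][:,:,::-1])
ctr=np.array([.4477,-.3697]); 
for n,c in(("scene0",(.4477,-.3697)),("scene5",(.449,-.369))):
    g=cv2.imread(f"pics/{n}.png").astype(float).mean(2)
    G=cv2.GaussianBlur(g,(0,0),.5)
    for z in(.05,.06,.07,.08,.09):
        # sample brightness along circle radius 47mm at height z facing camera
        res=[]
        for a in np.arange(-90,120,1.0):
            r=np.radians(a); p=proj(s,[c[0]+.046*np.cos(r),c[1]+.046*np.sin(r),z])
            res.append(cv2.getRectSubPix(G.astype(np.float32),(1,1),(float(p[0]),float(p[1])))[0,0])
        res=np.array(res); hp=res-cv2.GaussianBlur(res.reshape(1,-1),(0,0),12)[0]
        sel=slice(60,150); i=np.argsort(hp[sel])[0]+60
        k=np.arange(max(i-6,0),i+7); wt=np.clip(-hp[k],0,None); print(n,z,"wire angle",-90+(k*wt).sum()/wt.sum(),hp[i])
E
```

```text
scene0 0.05 wire angle 38.52606518657706 -24.254799
scene0 0.06 wire angle 38.54746056172257 -26.494587
scene0 0.07 wire angle 38.39256088387364 -25.251556
scene0 0.08 wire angle 38.7376537676264 -27.332016
scene0 0.09 wire angle 37.92930511885547 -28.09304
scene5 0.05 wire angle 31.57895181781457 -22.587006
scene5 0.06 wire angle 31.954728386223735 -27.499222
scene5 0.07 wire angle 31.443207137836907 -28.23463
scene5 0.08 wire angle 31.76083671789455 -24.281563
scene5 0.09 wire angle 31.79119951862728 -28.57022
```

The lantern turned about 7° of the hood's 87°, so the bar stands about 80° from the pins: locked. Next I lift, and measure the wreath's inner hole before carrying.

Request:
apply_moves(deltas=[0, 0, 0, 0, 0, 0, 0, 0, -4, 0, 0, 0, 0, -10, 0, 0, 0, 0, -20, 0, 0, 0, 0, -35, 0, 0, 0, 0, -52, 0, 0, 0, 0, -70, 0, 0, 0, 0, -90, 0, 0, 0, 0, -108, 0, 0, 0, 0, -122, 0, 0, 0, 0, -131, 0, 0, 0, 0, -135, 0], squeeze=80)

```text
clock: 15.58
position: [0.4494, -0.3688, 0.3484]
ee_rot: [0.001, 0.74, 0.672, 0.0]
contact_force: [0.3, -0.6, -9.8]
width: 0.0125
gripper_force: 78.5
```

```bash
python3 s.py; python3 - <<'E'
from h import *
np.set_printoptions(precision=4,suppress=True)
t=get_image("top"); s=get_image("scene")
cv2.imwrite("pics/scene6.png",cv2.resize(np.vstack([s["frame"][60:200,100:300],t["frame"][160:280,30:230]]),None,fx=2,fy=2)[:,:,::-1])
for n,im,box,zz in(("top",t,(165,275,62,175),(.0275,)),("scene",s,(180,280,358,485),(.0275,))):
    h=cv2.cvtColor(im["frame"],cv2.COLOR_RGB2HSV); v=im["frame"].astype(int)
    m=((v[...,1]>v[...,0]-2)&(v.sum(2)<330)).astype(np.uint8)*255; k=np.zeros_like(m); k[box[0]:box[1],box[2]:box[3]]=1; m*=k
    m=cv2.morphologyEx(m,cv2.MORPH_CLOSE,np.ones((5,5)))
    cs,hi=cv2.findContours(m,cv2.RETR_CCOMP,cv2.CHAIN_APPROX_NONE)
    for z in zz:
      for c,hh in zip(cs,hi[0]):
        if cv2.contourArea(c)<800: continue
        W=np.array([at_z(im,p,z)[:2] for p in c[:,0]],np.float32)
        e=cv2.fitEllipse(W*1000); b=cv2.minAreaRect(W*1000)
        print(n,"hole" if hh[3]>=0 else "outer",np.round(e[0],1),np.round(e[1],1),"box",np.round(b[0],1),np.round(b[1],1))
E
```

```text
15.5833 [ 0.449 -0.369  0.348] yaw 84.50854936380081 q6 -0.710994913321132 F [ 0.311 -0.645 -9.764] M [-0.032 -0.131 -0.011]
top outer [466.3 361.3] [289.1 296.7] box [463.5 361.2] [305.5 296.1]
top hole [467.1 363.3] [189.5 193.4] box [467.1 365.6] [190.6 192.6]
scene outer [455.2 363.7] [303.2 322.5] box [453.4 365.7] [311.4 328.8]
scene hole [463.9 362. ] [167.6 189.6] box [464.2 360.4] [169.7 191.4]
```

View pics/scene6.png

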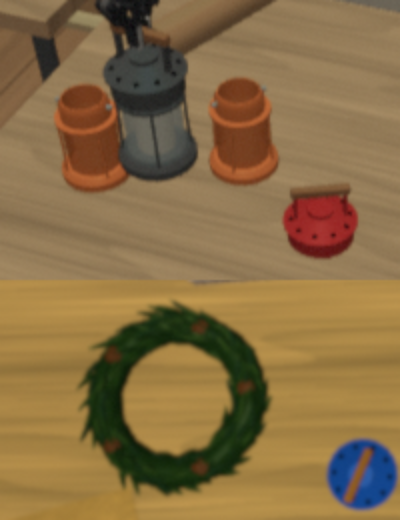

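The lantern hangs from the locked hood, clear of the table (upper half). The wreath is whole (lower half), its hole centred at about (0.466, 0.3625) and about 190 mm across, as described.

Request:
apply_moves(deltas=[0, 8, -1, 0, 0, 0, 24, -2, 0, 0, 0, 48, -3, 0, 0, 0, 78, -5, 0, 0, 0, 110, -8, 0, 0, 0, 144, -10, 0, 0, 0, 178, -13, 0, 0, 0, 212, -15, 0, 0, 0, 246, -17, 0, 0, 0, 280, -20, 0, 0, 0, 314, -22, 0, 0, 0, 348, -25, 0, 0])

```text
clock: 16.68
position: [0.4558, -0.0167, 0.3462]
ee_rot: [-0.001, 0.74, 0.673, -0.0]
contact_force: [0.1, -0.0, -8.6]
width: 0.0125
gripper_force: 78.6
```

Request:
apply_moves(deltas=[0, 34, -2, 0, 0, 0, 68, -5, 0, 0, 0, 102, -7, 0, 0, 0, 136, -10, 0, 0, 0, 170, -12, 0, 0, 0, 204, -15, 0, 0, 0, 238, -17, 0, 0, 0, 272, -19, 0, 0, 0, 304, -22, 0, 0, 0, 334, -24, 0, 0, 0, 358, -26, 0, 0, 0, 374, -27, 0, 0])

```text
clock: 17.68
position: [0.4642, 0.3586, 0.3457]
ee_rot: [-0.002, 0.739, 0.674, -0.001]
contact_force: [0.1, 0.3, -9.7]
width: 0.0126
gripper_force: 78.5
```

Request:
apply_moves(deltas=[0, 6, 0, 0, 0, 0, 8, 0, 0, 0, 0, 8, 0, 0, 0, 0, 8, 0, 0, 0, 0, 8, 0, 0, 0])

```text
clock: 18.1
position: [0.4674, 0.3614, 0.3469]
ee_rot: [0.0, 0.741, 0.672, -0.001]
contact_force: [0.6, -0.4, -8.2]
width: 0.0128
gripper_force: 78.6
```

```bash
python3 s.py; python3 - <<'E'
from h import *
np.set_printoptions(precision=1,suppress=True)
t=get_image("top"); s=get_image("scene")
print("to target",to_tool([.466,.3625,.213]))
z=get_state()["position"][2]+.002-.213
for q,zz in(("lantern",z),("hood_skirt",z+.121),("hood_grip",z+.213)):
    for n,im in(("t",t),("s",s)):
        print(q,n,[(at_z(im,d["point"],zz)*1000,round(d["score"],2)) for d in place_of(q,im) if abs(at_z(im,d["point"],zz)[1]-.3625)<.06])
E
```

```text
18.1 [0.467 0.361 0.347] yaw 84.4048491813466 q6 0.6387689065837787 F [ 0.562 -0.42  -8.201] M [-0.075 -0.014 -0.01 ]
to target [  0.7  -1.6 134.1]
lantern t [(array([470.5, 346.1, 136.1]), 0.85)]
lantern s [(array([468. , 349.7, 136.1]), 0.85)]
hood_skirt t [(array([466.9, 361.9, 257.1]), 0.69)]
hood_skirt s [(array([459.5, 363.7, 257.1]), 0.83)]
hood_grip t [(array([464.9, 362.3, 349.1]), 0.9)]
hood_grip s [(array([467.5, 360.8, 349.1]), 0.81)]
```

Request:
apply_moves(deltas=[0, 0, 0, 5, 0, 0, 1, -1, 15, 0, 0, 1, -1, 28, 0, 0, 1, -1, 42, 0, 0, 1, -1, 56, 0, 0, 1, -1, 70, 0, 0, 1, -1, 84, 0, 0, 1, -1, 97, 0, 0, 1, -1, 108, 0, 0, 1, -1, 116, 0, 0, 1, -1, 121, 0, 0, 1, -1, 124, 0])

```text
clock: 19.5
position: [0.4663, 0.364, 0.222]
ee_rot: [-0.0, 0.74, 0.672, -0.001]
contact_force: [-0.5, -0.3, -9.8]
width: 0.0124
gripper_force: 78.7
```

```bash
python3 s.py; python3 - <<'E'
from h import *
np.set_printoptions(precision=1,suppress=True)
t=get_image("top"); s=get_image("scene")
z=get_state()["position"][2]+.002-.213
for q,zz in(("lantern",z),("hood_skirt",z+.121),("wreath",0)):
    for n,im in(("t",t),("s",s)):
        print(q,n,[(at_z(im,d["point"],zz)*1000,round(d["score"],2)) for d in place_of(q,im) if abs(at_z(im,d["point"],zz)[1]-.3625)<.06])
c=cv2.resize(s["frame"][120:290,340:500],(640,680)); cv2.imwrite("pics/c7.png",cv2.resize(c,(560,595))[:,:,::-1])
E
```

```text
19.5 [0.466 0.364 0.222] yaw 84.50234520164422 q6 0.6412029864692491 F [-0.488 -0.285 -9.797] M [0.012 0.066 0.009]
lantern t [(array([463. , 359.4,  11.6]), 0.71), (array([476. , 399.9,  11.6]), 0.23)]
lantern s []
hood_skirt t [(array([463.7, 362.9, 132.6]), 0.93)]
hood_skirt s [(array([459.8, 359. , 132.6]), 0.76), (array([572.8, 349.4, 132.6]), 0.61)]
wreath t []
wreath s [(array([455.8, 368.2,   0. ]), 0.64)]
```

View pics/c7.png

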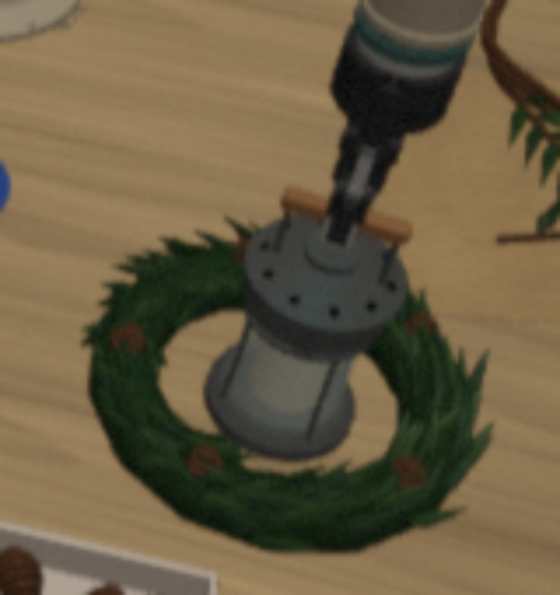

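The lantern is inside the hole, with the foot clear of the wreath all round. Now I set it down slowly.

Request:
apply_moves(deltas=[0, 0, 0, 2, 0, 0, 0, 0, 4, 0, 0, 0, 0, 6, 0, 0, 0, 0, 8, 0, 0, 0, 0, 9, 0, 0, 0, 0, 9, 0, 0, 0, 0, 9, 0])

```text
clock: 20.48
position: [0.4665, 0.364, 0.2137]
ee_rot: [0.0, 0.74, 0.672, -0.0]
contact_force: [0.2, 1.2, -9.6]
width: 0.0124
gripper_force: 78.5
```

Request:
apply_moves(deltas=[0, 0, 0, 0.8, 0, 0, 0, 0, 1.6, 0, 0, 0, 0, 2.2, 0, 0, 0, 0, 2.2, 0, 0, 0, 0, 2.2, 0])

```text
clock: 20.9
position: [0.4669, 0.3642, 0.2123]
ee_rot: [0.0, 0.74, 0.672, 0.001]
contact_force: [0.5, -0.5, -3.6]
width: 0.0127
gripper_force: 79.3
```

Request:
apply_moves(deltas=[0, 0, 0, 0.6, 0, 0, 0, 0, 1, 0, 0, 0, 0, 1, 0, 0, 0, 0, 1, 0])

```text
clock: 21.23
position: [0.467, 0.3643, 0.2121]
ee_rot: [0.0, 0.74, 0.672, 0.001]
contact_force: [0.1, 0.0, 5.6]
width: 0.0126
gripper_force: 80.6
```

Request:
apply_moves(deltas=[60, 0, 0, 0, 0, 60, 0, 0, -0.5, 0, 60, 0, 0, -0.5, 0, 60, 0, 0, -0.5, 0, 60, 0, 0, -0.5, 0, 60, 0, 0, -0.5, 0, 60, 0, 0, -0.5, 0])

```text
clock: 21.82
position: [0.4666, 0.3641, 0.211]
ee_rot: [0.0, 0.74, 0.672, -0.0]
contact_force: [-0.2, -0.3, -0.3]
width: 0.0602
gripper_force: 0.0
```

Request:
apply_moves(deltas=[60, 0, 0, -5, 0, 60, 0, 0, -15, 0, 60, 0, 0, -30, 0, 60, 0, 0, -50, 0, 60, 0, 0, -75, 0, 60, 0, 0, -100, 0, 60, 0, 0, -125, 0, 60, 0, 0, -140, 0, 60, 0, 0, -150, 0, 60, 0, 0, -150, 0])

```text
clock: 22.65
position: [0.4673, 0.3646, 0.3644]
ee_rot: [0.001, 0.74, 0.672, 0.003]
contact_force: [0.1, -0.4, -0.1]
width: 0.0599
gripper_force: 0.0
```

```bash
python3 s.py; python3 - <<'E'
from h import *
np.set_printoptions(precision=1,suppress=True)
t=get_image("top"); s=get_image("scene"); w=get_image("wrist")
for q,zz in(("lantern",0),("hood_skirt",.121),("hood_grip",.213)):
    for n,im in(("t",t),("s",s),("w",w)):
        print(q,n,[(at_z(im,d["point"],zz)*1000,round(d["score"],2)) for d in place_of(q,im) if abs(at_z(im,d["point"],zz)[1]-.3625)<.06])
# bar angle in wrist
h=cv2.cvtColor(w["frame"],cv2.COLOR_RGB2HSV); m=cv2.inRange(h,(5,80,60),(20,255,255)); 
v=w["frame"].astype(int)
p=proj(w,[.466,.363,.221]); a=proj(w,[.4703,.4078,.221]); b=proj(w,[.4617,.3182,.221]); print("exp bar px",p,a,b,v[int(p[1]),int(p[0])])
for f in(a,b):
    pp=p+.8*(f-p); print([v[int(pp[1]),int(pp[0]+k)].tolist() for k in(-16,-8,0,8,16)])
for k in("wire_reel","secateurs","dish"): print(k,place_of(k,t)[:1])
E
```

```text
22.65 [0.467 0.365 0.364] yaw 84.50052017181777 q6 0.6411866820723959 F [ 0.083 -0.383 -0.056] M [-0.019 -0.014  0.017]
lantern t [(array([461.9, 357.1,   0. ]), 0.69)]
lantern s [(array([463.1, 364. ,   0. ]), 0.78)]
lantern w []
hood_skirt t [(array([469.6, 361.3, 121. ]), 0.86)]
hood_skirt s [(array([460.3, 369.5, 121. ]), 0.64)]
hood_skirt w []
hood_grip t [(array([468.8, 365.5, 213. ]), 0.58)]
hood_grip s [(array([468.9, 365.6, 213. ]), 0.68)]
hood_grip w [(array([465.7, 363.8, 213. ]), 0.87)]
exp bar px [259.7 182.4] [259.6 131. ] [259.8 229.2] [192 136  74]
[[105, 109, 104], [103, 111, 109], [197, 141, 76], [215, 136, 72], [104, 108, 101]]
[[54, 75, 36], [49, 66, 37], [193, 137, 73], [186, 116, 65], [47, 64, 30]]
wire_reel [{'point': [223.1, 125.1], 'score': 0.75}]
secateurs [{'point': [303.0, 142.4], 'score': 0.71}]
dish [{'point': [149.0, 141.4], 'score': 0.62}]
```

The lantern stands upright in the middle, within a few mm of the wreath's centre, and the bar is where I released it. Handing in.

```bash
python3 -c "from rig import *; print(sign_off())"
```

```text
the job is handed in; nothing more can be done
None
```

I handed the job in at about 23 s of the 58 s allowed: by my measurements the hood is on and locked (bar about 80° from the pins) and the lantern stands upright within a few mm of the wreath's centre, but the sign-off gave no verdict.

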